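# Lock the press-and-turn cap on the parts-cleaner pot

## Task

Put the black cap with the red wing grip onto the neck of the blue parts-cleaner pot: start with the wing in line with the yellow marks, turn clockwise under light pressure until its lugs drop into the two gaps, then press it down against the spring and turn it on clockwise to its stop, so that it stays locked on when you let go. Do not force it, and leave the loose parts around it where they are.

Things in the scene. Friction and masses are not known exactly. Their poses are not given: they have to be found in the camera images.
- pot: Blue round pot bolted upright to the bench, 110 mm diameter (foot flange 132 mm), shoulder 70 mm above the bench, an aluminium neck on top. Origin: centre of its underside, on the bench; z up. Its x axis runs through two yellow marks on the shoulder, one on each side; a brass drain plug sticks out low at -x, to 69 mm from the axis.
- pot_rim (a point): Centre of the neck's top rim, on the pot's axis, 102 mm above the bench; axes as the pot. The neck is 48 mm in diameter, its rim chamfered 3 mm. It does not turn in use.
- pot_flange (a point): Centre of the top of the neck's bayonet flange, 96 mm above the bench; axes as the pot. Flange 60 mm in diameter, with two opposite gaps 0.49 rad wide for the cap's lugs. The gap centres lie 0.1 to 0.7 rad clockwise (from above) of the yellow marks (pot x axis), differently each time and not measured: start at the marks and turn the cap clockwise under light pressure until it drops in.
- pot_pocket (a point): Centre of the flange's underside, 92 mm above the bench. Clockwise (seen from above) from each gap's centre: at 0.245 to 0.60 rad a tooth hanging 5 mm lower (to 87 mm above the bench), at 0.60 to 1.12 rad the pocket that catches the lug, then a solid stop. A stop at the gap's other edge keeps lugs from going anticlockwise under the flange.
- cap: Loose black round cap, 72 mm diameter, 0.1 to 0.16 kg, mouth down on the bench. Origin: centre of the skirt's lower edge; z up. Inside height 26 mm, cover top at 30 mm. Height of its origin above the bench on the neck: 94 mm lugs on the flange (gaps missed), 90 mm lugs in the gaps and cover touching the seal pad, under 80 mm lugs below the teeth, 76 mm bottomed, 85 mm locked.
- cap_wing (a point): Middle of the cap's red wing grip, 42 mm above the cap's origin; axes as the cap. Wing 54 mm long (cap x), 14 mm thick (cap y), 30 to 55 mm above the cap's origin.
- cap_lugs (a point): On the cap's axis at the middle height of its two inner lugs, 4.5 mm above the cap's origin; axes as the cap. The lugs are on cap +x and -x, under the wing's ends and the yellow dots: 10 mm wide, 5 mm high, reaching in to 26 mm from the axis; skirt bore 64 mm. The cap fits either way round.
- seal (a joint): Sprung black rubber seal pad (36 mm diameter) in the pot's mouth, its top 116 mm above the bench when free. Value in m, growing as it is pressed down: 0 free, about 0.005 with the cap locked, over 0.010 needed to turn past the teeth, 0.014 with the cap bottomed. Its spring pushes up with 3 N plus 0.8 N per mm (11 N at 0.010, 14 N at 0.014).
- shell_mill: Loose brown toothed cutter standing on end, 39 mm diameter, 46 mm tall: bystander. Origin at the centre of its underside.
- slot_block: Loose grey slotted steel block, 66 x 48 x 30 mm: bystander. Origin at the centre of its underside.
- t_nut: Loose grey T-nut, 37 x 37 x 18 mm: bystander. Origin at the centre of its underside.
Things that resemble listed ones, but are neither listed nor needed, are in the scene too. There is more than one size of the pot; the job needs the larger. Several things look just like the cap: the one meant starts farthest to the robot's left.

How it is judged (in metres and radians):
On the way, in this order (a step that is already met when the one before it is completed fails the run):
1. the cap is lifted off the bench (height (world z) of cap above 0.04 m), for 0.1 s.
2. the cap is on the neck and pressed down against the spring, past the teeth (value of joint seal above 0.0095 m and horizontal distance between cap and pot below 0.005 m), for 0.05 s.
At the end, for the whole second after the job is handed in: The cap sits on the neck, level within 0.1 rad and within 5 mm of the pot's axis, its origin 82 to 88 mm above the pot's origin, at rest, and with nothing else touching it still holds the seal pad pressed by 3.5 to 7.5 mm: its lugs have caught in the pockets (value of joint seal between 0.0035 and 0.0075 m and z of cap in the frame of pot between 0.082 and 0.088 m and horizontal distance between cap and pot below 0.005 m and angle between cap's own z axis and vertical below 0.1 rad and linear speed of cap below 0.01 m/s).
It fails at once if the cap is forced: more than 60 N between the cap and the pot (contact force between cap and pot above 60 N).
It fails at once if the toothed cutter is disturbed (moved over 20 mm) (distance of shell_mill from where it was at the start of the episode above 0.02 m).
It fails at once if the slotted block is disturbed (moved over 20 mm) (distance of slot_block from where it was at the start of the episode above 0.02 m).
It fails at once if the T-nut is disturbed (moved over 20 mm) (distance of t_nut from where it was at the start of the episode above 0.02 m).
It also fails if it takes over 72 s, if anything falls off the work surface, if the arm or the gripper's body presses on something with over 40 N, if the wrist force passes 120 N, or if a joint passes its speed limit or range.

## Robot

A 6-joint arm with a two-finger parallel gripper is mounted at the origin on a cart in front of the work surface, level with it; the furniture and walls round the work are solid. World frame = base frame: x ahead of the robot, y to its left, z up, the work surface at z = 0. Lengths are in mm, angles in rad, forces in N, time in s.
With the tool pointing down it reaches from about 325 to 1000 mm from the base axis. Payload 5.1 kg.
Tool frame: the origin (TCP) lies between the finger pads; the fingertips stand manip.nose_length ahead of it and the grasp point (between the pads) lies 8 mm behind it (manip.nose_length is the distance from the TCP to the fingertips, in mm); z points along the fingers, y is the line along which they close (so a half turn about z gives the same grasp; the last joint's range is limited). The gripper opens to 85 mm and grips with 20 to 120 N. Pads are 22 mm wide; open, the fingers measure 114 mm over their backs; the gripper's body (76 mm by 85 mm) begins 54 mm behind the grasp point. The pads swing forward as they close: fully open they stand 13 mm farther back than shut.
Start: joints at [1.131, 0.124, 1.65, -0, 1.367, -0.083], TCP at [227.05, 609.043, 242.322] pointing down, gripper open.
Joint ranges: [-2.61, 2.61], [-1.02, 2.33], [0.03, 2.71], [-1.35, 4.49], [0.32, 2.68], [-2.91, 2.91]. Speed limits (rad/s): [2.57, 2.57, 3.14, 3.14, 3.14, 3.14].

## Interface

Orientations are given as a unit quaternion [x, y, z, w].
In Python, from rig import manip, viewer gives the robot as it stands.
- The arm moves only by the tool arm_command, never from a script. Its argument "targets" is a list that holds one entry, the list of rows, each a list of 5 numbers: the opening, from 0 (shut) to 1 (fully open), then the shift along the world's x, y, z in mm, then the turn about the world's z in degrees. In form: [[[hand, tx, ty, tz, yaw], ...]]. A call has 1 to 5 rows; each row shifts and turns the commanded pose from where the row before left it; what a row does not reach is not made up. A row lasts 1/10 s, in which the tool goes at most 50 mm and 8.59 degrees, less where a joint would pass 70% of its speed; a pose out of reach is approached as far as the arm can. A call is refused whole if a number of a shift passes 50 or a number of a turn 8.59, either way. A call with a gripper value outside its range is refused whole. The fingers move at their own pace and stop on an object; the grip force is fixed at half the most. Time passes only in rows, so rows that do not move let the fingers close. It gives the time, the measured TCP pose, the force, the opening and the grip force at its end, in the units of the state.
- manip.sense(): the state, without advancing time (a new reading comes with each control period).
- viewer.capture(name): name is "scene" or "top" or "wrist"; returns a dict with "img" (384x512x3 uint8, red, green, blue), "K" (3x3 intrinsics, pixels), "position" and "attitude" of the camera in the world; the wrist camera has in their place "mount" (4x4, takes a point from camera to tool coordinates, whose origin is the TCP and whose axes are the flange's). Camera axes: x right, y down, z forward; pixel columns grow to the right and rows downward; lengths in mm; the calibration is good to about 2 mm. A picture is of the moment at which its call begins: read the wrist's pose just before it. There is no depth.
- manip.finish_job(): hands the job in; it is judged then, once.
Trained networks look in the newest picture that a camera, given by its name, has taken for a name from the list of things; names that differ only in an ending like _2 or _b are one class to them, and where a whole thing is asked for, a point or a joint stands for the part that bears it (a point fixed in the world has none). Each returns a list of dicts, best first, with "confidence" (0 to 1); they miss things now and then, are a little off and sometimes report something else, mostly with a low value. They report only what shows in the picture. A call takes as long as a camera call. They do not tell look-alikes from the thing itself.
- viewer.boxes_of(camera, name): "at" ([x, y, z] in mm, in world coordinates, good to about 4 mm: the middle of the surface that is visible of it).
The state is a dict: "time": time; "joint_pos": joint angles; "joint_velocities": joint speeds; "effort": joint torques, N m; "eef_pos": TCP position; "tcp_rot": TCP orientation; "wrist_force": force on the tool from outside, world axes, zero at the start; "ft_torque": the same for the moment, N m; "opening": finger opening in mm; "grip_force": force on a finger pad.
Only numpy, scipy, OpenCV 4.12 (cv2) and the standard library are available. Lean on these libraries where they do the work, as an engineer would, in place of code of your own. Each camera call takes 0.05 s, during which the arm holds its last target. There are 200 camera calls.

## Working session

There is one attempt and no reset: what is moved stays moved. The work goes in short steps, Python scripts to look and compute and a tool call to move; the robot and the scene stay as the last step left them, time stands still between calls to the robot, and variables do not carry over. Pictures are saved under pics/ and viewed, at most 10 in all, crops included, and the job is handed in when it is done.

Besides the shell and the picture viewer there is one more tool, called by a JSON object that holds its "api" and its "payload". arm_command: Moves the arm, as the interface text tells. Its arguments: {"type":"object","properties":{"targets":{"type":"array","items":{"type":"array","items":{"type":"array","items":{"type":"number"}}}}},"required":["targets"]}

```bash
mkdir -p pics; cat > h.py <<'E'
from rig import manip, viewer
import numpy as np, cv2
def snap(cam,name):
    s=manip.sense(); c=viewer.capture(cam); cv2.imwrite(f'pics/{name}.png',c['img'][:,:,::-1]); return s,c
E
python3 - <<'E'
from h import *
s,c=snap('scene','s1'); print({k:c[k] for k in c if k!='img'})
s,t=snap('top','t1'); print({k:t[k] for k in t if k!='img'})
print(s,manip.nose_length)
cv2.imwrite('pics/st.png',np.vstack([c['img'],t['img']])[:,:,::-1][:, :])
a=np.hstack([c['img'],t['img']])[:,:,::-1]; cv2.imwrite('pics/st.png',cv2.resize(a,(800,300)))
for cam in('scene','top'):
  for n in ('cap','pot','shell_mill','slot_block','t_nut','cap_wing'):
    print(cam,n,[(np.round(d['at']).tolist(),round(d['confidence'],2)) for d in viewer.boxes_of(cam,n)])
E
```

```text
{'K': array([[437.13443865,   0.        , 250.81504664],
       [  0.        , 437.13443865, 182.0596819 ],
       [  0.        ,   0.        ,   1.        ]]), 'position': array([ -66.66941995, -515.15784685,  759.98821088]), 'attitude': array([ 0.83472037, -0.36709299,  0.17528022, -0.37116233])}
{'K': array([[423.44185369,   0.        , 254.30134206],
       [  0.        , 423.44185369, 193.93795299],
       [  0.        ,   0.        ,   1.        ]]), 'position': array([ 3.24556208e+02, -3.12974999e-01,  1.09424011e+03]), 'attitude': array([-0.67444683,  0.73092516, -0.07746343,  0.06978041])}
{'time': 0.05, 'joint_pos': array([ 1.13139832e+00,  1.24534448e-01,  1.65163608e+00,  6.20272579e-06,
        1.36749956e+00, -8.25881365e-02]), 'joint_velocities': array([-0.00220898, -0.00085867, -0.00011805, -0.00111192,  0.0011822 ,
       -0.00139741]), 'effort': array([-5.38718123e-04, -4.25213492e+01, -3.66938639e+01, -6.74018929e-05,
        3.89466353e-03,  1.48409976e-05]), 'eef_pos': array([226.81118792, 608.53486569, 241.05641479]), 'tcp_rot': array([ 1.77460575e-01,  9.841273
[... 297 characters left out ...]
ene pot [([562.0, -40.0, 58.0], 0.88), ([339.0, -200.0, 48.0], 0.8)]
scene shell_mill [([682.0, -166.0, 31.0], 0.88)]
scene slot_block [([658.0, 229.0, 20.0], 0.76)]
scene t_nut [([650.0, -292.0, 10.0], 0.73)]
scene cap_wing [([499.0, -204.0, 27.0], 0.76), ([418.0, -315.0, 30.0], 0.67)]
top cap [([430.0, -306.0, 30.0], 0.92), ([512.0, -184.0, 30.0], 0.66)]
top pot [([572.0, -23.0, 69.0], 0.95), ([359.0, -173.0, 51.0], 0.78), ([509.0, -189.0, 31.0], 0.16)]
top shell_mill [([694.0, -161.0, 35.0], 0.61)]
top slot_block [([569.0, -23.0, 73.0], 0.68), ([661.0, 233.0, 34.0], 0.55)]
top t_nut [([651.0, -286.0, 12.0], 0.46)]
top cap_wing [([510.0, -188.0, 33.0], 0.91), ([427.0, -305.0, 28.0], 0.76)]
```

View pics/t1.png

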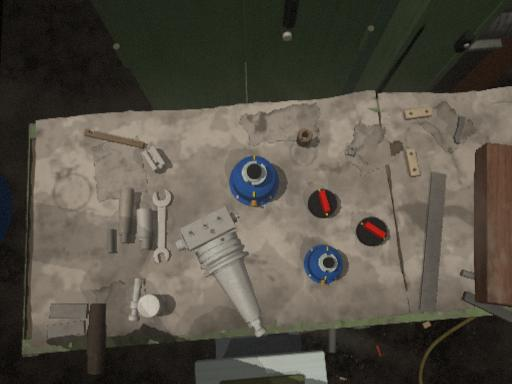

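View pics/s1.png

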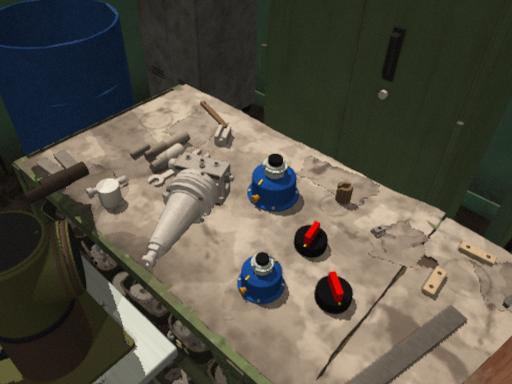

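```bash
cat >> h.py <<'E'
from scipy.spatial.transform import Rotation as R
def pose(c,s=None):
    if 'mount' in c:
        T=np.eye(4);T[:3,:3]=R.from_quat(s['tcp_rot']).as_matrix();T[:3,3]=s['eef_pos'];T=T@c['mount'];return T[:3,:3],T[:3,3]
    return R.from_quat(c['attitude']).as_matrix(),c['position']
def proj(c,p,s=None):
    Rm,t=pose(c,s); q=(np.atleast_2d(p)-t)@Rm; q=q@c['K'].T; return q[:,:2]/q[:,2:]
def ray(c,uv,z,s=None):
    Rm,t=pose(c,s); uv=np.atleast_2d(uv).astype(float); d=np.c_[uv,np.ones(len(uv))]@np.linalg.inv(c['K']).T@Rm.T
    return t+d*((z-t[2])/d[:,2])[:,None]
E
python3 - <<'E'
from h import *
c=viewer.capture('top'); s=viewer.capture('scene')
P=[[0,0,0],[0,0,300],[227,609,242],[572,-23,102],[512,-184,42],[430,-306,42],[658,229,20]]
print(proj(c,P).round(),proj(s,P).round())
im=c['img']
a=cv2.resize(im[130:290,220:400],None,fx=4.4,fy=3.75*1.0,interpolation=cv2.INTER_CUBIC)
a=cv2.resize(im[130:290,220:400],(675,600),interpolation=cv2.INTER_CUBIC)
cv2.imwrite('pics/tc.png',a[:,:,::-1])
E
```

```text
[[264. 423.]
 [269. 481.]
 [-63. 363.]
 [254. 178.]
 [320. 202.]
 [372. 231.]
 [156. 162.]] [[ 56. 348.]
 [ -4. 239.]
 [-17.  73.]
 [271. 165.]
 [308. 231.]
 [333. 285.]
 [222. 136.]]
```

View pics/tc.png

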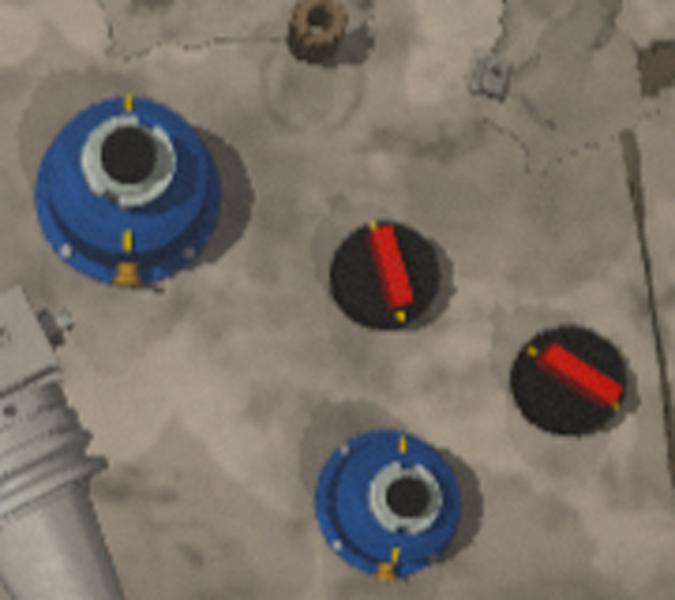

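```bash
python3 - <<'E'
from h import *
c=viewer.capture('top'); im=c['img']; hsv=cv2.cvtColor(im,cv2.COLOR_RGB2HSV)
y=cv2.inRange(hsv,(22,150,110),(35,255,255)); r=cv2.inRange(hsv,(0,180,110),(6,255,255))|cv2.inRange(hsv,(174,180,110),(180,255,255))
for m,n,zs in((y,'y',(70,30)),(r,'r',(55,))):
    k,l,st,ce=cv2.connectedComponentsWithStats(m)
    for i in range(1,k):
        if st[i,4]>=4 and 220<ce[i][0]<400 and 130<ce[i][1]<300:
            print(n,st[i,4],ce[i].round(1),[ray(c,ce[i],z)[0].round(0) for z in zs])
            if n=='r':
                p=np.argwhere(l==i)[:,::-1]; w=ray(c,p,50)[:,:2]; u=np.linalg.svd(w-w.mean(0))[2][0]; print('ang',np.degrees(np.arctan2(u[1],u[0])))
E
```

```text
y 9 [253.6 193.8] [array([541., -19.,  70.]), array([550., -19.,  30.])]
y 5 [326.6 213.8] [array([ 477., -193.,   70.]), array([ 483., -200.,   30.])]
y 4 [361.5 223.5] [array([ 446., -275.,   70.]), array([ 451., -286.,   30.])]
y 4 [325.  277.5] [array([ 325., -171.,   70.]), array([ 325., -178.,   30.])]
r 130 [324.1 200.6] [array([ 513., -193.,   55.])]
ang -170.68169046038858
r 133 [374.8 229.2] [array([ 431., -310.,   55.])]
ang -127.96602322981518
```

{"api": "arm_command", "payload": {"targets": [[[1, 18, -48, 10, 6], [1, 18, -48, 10, 6], [1, 18, -48, 0, 6], [1, 18, -48, 0, 6], [1, 18, -48, 0, 5.4]]]}}

```text
time: 1.35
eef_pos: [314.5, 375.0, 261.7]
tcp_rot: [-0.08, 0.997, 0.0, 0.0]
wrist_force: [0.5, 0.9, 0.4]
opening: 85.8
grip_force: 0.0
```

{"api": "arm_command", "payload": {"targets": [[[1, 18, -48, 0, 0], [1, 18, -48, 0, 0], [1, 18, -48, 0, 0], [1, 18, -48, 0, 0], [1, 18, -48, 0, 0]]]}}

```text
time: 1.85
eef_pos: [402.2, 140.8, 261.9]
tcp_rot: [-0.078, 0.997, 0.0, 0.001]
wrist_force: [1.3, 0.6, -0.4]
opening: 85.4
grip_force: 0.0
```

{"api": "arm_command", "payload": {"targets": [[[1, 18, -48, 0, 0], [1, 18, -48, 0, 0], [1, 18, -48, 0, 0], [1, 18, -48, 0, 0], [1, 18, -48, 0, 0]]]}}

```text
time: 2.35
eef_pos: [490.1, -93.7, 261.9]
tcp_rot: [-0.078, 0.997, -0.0, 0.001]
wrist_force: [1.5, 0.6, 0.6]
opening: 85.5
grip_force: 0.0
```

{"api": "arm_command", "payload": {"targets": [[[1, 15, -48, -20, 0], [1, 0, -30, -20, 0], [1, 0, 0, 0, 0], [1, 0, 0, 0, 0]]]}}

```text
time: 2.75
eef_pos: [503.2, -166.2, 222.4]
tcp_rot: [-0.077, 0.997, 0.001, -0.001]
wrist_force: [0.4, 0.9, 0.8]
opening: 85.4
grip_force: 0.0
```

```bash
python3 - <<'E'
from h import *
s,c=snap('wrist','w1'); print(c['K'],c['mount'].round(2),s['eef_pos'],R.from_quat(s['tcp_rot']).as_matrix().round(3),s['wrist_force'],s['joint_pos'])
for n in('cap','cap_wing','pot'): print(n,[(np.round(d['at']).tolist(),round(d['confidence'],2)) for d in viewer.boxes_of('wrist',n)])
E
```

```text
[[268.9090806    0.         252.60644047]
 [  0.         268.9090806  190.04979946]
 [  0.           0.           1.        ]] [[   0.     -0.95   -0.3    76.62]
 [   1.      0.      0.      1.83]
 [  -0.     -0.3     0.95 -130.58]
 [   0.      0.      0.      1.  ]] [ 503.22762225 -166.16113915  222.35729854] [[-0.988 -0.154 -0.001]
 [-0.154  0.988  0.001]
 [ 0.001  0.001 -1.   ]] [0.39254339 0.8620759  0.76113908] [-4.20434655e-01 -1.29520789e-01  1.93695994e+00  4.10492198e-04
  1.33573842e+00 -2.14604246e+00]
cap [([430.0, -304.0, 33.0], 0.96), ([511.0, -190.0, 25.0], 0.79)]
cap_wing [([507.0, -188.0, 31.0], 0.56)]
pot [([368.0, -178.0, 52.0], 0.84), ([558.0, -45.0, 61.0], 0.81)]
```

View pics/w1.png

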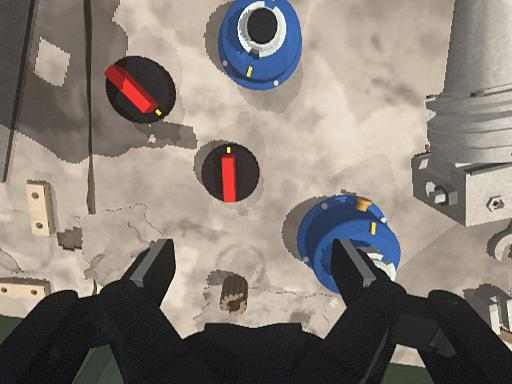

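```bash
cat >> h.py <<'E'
def redang(c,s,z,box=None):
    hsv=cv2.cvtColor(c['img'],cv2.COLOR_RGB2HSV)
    m=cv2.inRange(hsv,(0,200,150),(8,255,255))|cv2.inRange(hsv,(174,200,150),(180,255,255))
    k,l,st,ce=cv2.connectedComponentsWithStats(m); out=[]
    for i in range(1,k):
        if st[i,4]>60:
            p=np.argwhere(l==i)[:,::-1]; w=ray(c,p,z,s)[:,:2]; b=cv2.minAreaRect((w*10).astype(np.float32))
            u=np.linalg.svd(w-w.mean(0))[2][0]; u*=np.sign(u[0])
            out.append((ce[i].round(),np.round(np.array(b[0])/10,1),np.round(np.array(b[1])/10),np.degrees(np.arctan2(u[1],u[0])).round(1)))
    return out
E
python3 - <<'E'
from h import *
s=manip.sense();c=viewer.capture('wrist')
for o in redang(c,s,55): print(o)
g=cv2.cvtColor(c['img'],cv2.COLOR_RGB2GRAY); hsv=cv2.cvtColor(c['img'],cv2.COLOR_RGB2HSV)
# cover disk: dark or red/yellow near (230,172)
m=((g<45)|(hsv[:,:,1]>150)).astype(np.uint8); mm=np.zeros_like(m); mm[125:215,185:272]=m[125:215,185:272]
k,l,st,ce=cv2.connectedComponentsWithStats(mm); i=l[172,230]; cn=max(cv2.findContours((l==i).astype(np.uint8),0,1)[0],key=cv2.contourArea)
w=ray(c,cn[:,0],30,s)[:,:2]; print(cv2.minEnclosingCircle(w.astype(np.float32)),st[i])
y=cv2.inRange(hsv,(22,120,90),(35,255,255))
k,l,st,ce=cv2.connectedComponentsWithStats(y)
for i in range(1,k):
    if st[i,4]>=8: print(st[i],ce[i].round(1),ray(c,ce[i],30,s)[0].round(1),ray(c,ce[i],70,s)[0].round(1))
E
```

```text
(array([134.,  94.]), array([ 436.5, -299.6]), array([35., 14.]), np.float64(47.1))
((510.42919921875, -191.47122192382812), 37.191776275634766) [205 142  50  58 972]
[247  65   5  10  29] [248.8  69.7] [ 392.  -185.3   30. ] [ 396.5 -184.1   70. ]
[156 107   5   7  18] [158.1 109.8] [ 450.7 -282.5   30. ] [ 447.9 -269.2   70. ]
[227 146   3   5  14] [228.1 147.9] [ 481.6 -196.7   30. ] [ 475. -194.   70.]
[370 222   4  10  31] [371.9 226.6] [554.9   4.9  30. ] [539.2 -17.3  70. ]
```

{"api": "arm_command", "payload": {"targets": [[[1, 20, 48, 10, 0], [1, 20, 48, 10, 0], [1, 20, 45, 10, 0], [1, 0, 0, 0, 0], [1, 0, 0, 0, 0]]]}}

```text
time: 3.5
eef_pos: [561.6, -28.7, 252.8]
tcp_rot: [-0.08, 0.997, -0.0, 0.001]
wrist_force: [-0.5, 0.1, 0.1]
opening: 85.5
grip_force: 0.0
```

```bash
python3 - <<'E'
from h import *
s,c=snap('wrist','w2'); print(s['eef_pos'])
hsv=cv2.cvtColor(c['img'],cv2.COLOR_RGB2HSV)
y=cv2.inRange(hsv,(22,120,90),(35,255,255))
k,l,st,ce=cv2.connectedComponentsWithStats(y)
for i in range(1,k):
    if st[i,4]>=8: print(st[i],ce[i].round(1),ray(c,ce[i],70,s)[0].round(1))
cv2.imwrite('pics/w2c.png',cv2.resize(c['img'][60:260,130:370],(720,600),interpolation=cv2.INTER_CUBIC)[:,:,::-1])
E
```

```text
[561.64535632 -28.66802589 252.75674874]
[49 36  5  7 18] [51.4 39.2] [ 454.7 -255.6   70. ]
[124  78   4   5  16] [125.3  80.1] [ 482.3 -179.1   70. ]
[132 131   3   5  10] [133.1 132.4] [ 537.  -169.3   70. ]
[263 152   5  10  35] [264.9 156.2] [540.  -15.7  70. ]
[244 224   5   6  18] [245.8 226.8] [633.4 -23.9  70. ]
```

View pics/w2c.png

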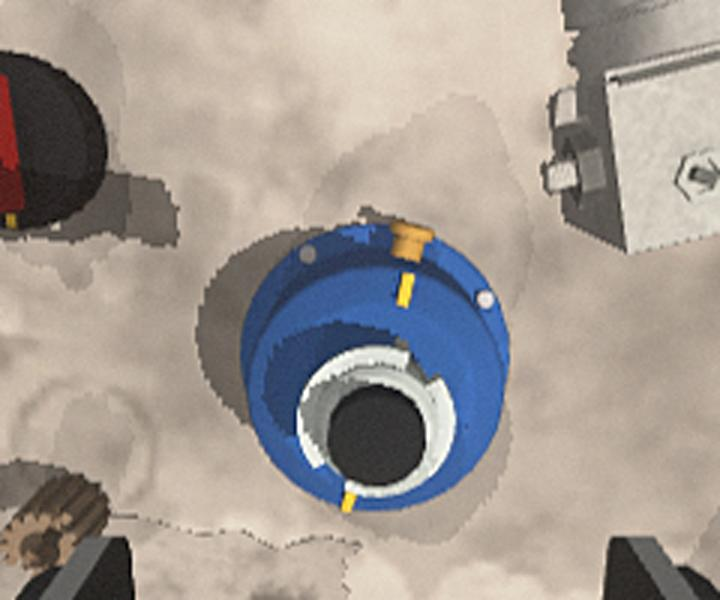

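```bash
python3 - <<'E'
from h import *
s=manip.sense();c=viewer.capture('wrist')
print(s['eef_pos'])
g=cv2.cvtColor(c['img'],cv2.COLOR_RGB2GRAY)
m=np.zeros_like(g); m[180:228,230:280]=(g<50)[180:228,230:280]; m=cv2.morphologyEx(m,cv2.MORPH_OPEN,np.ones((5,5),np.uint8))
cn=max(cv2.findContours(m,0,1)[0],key=cv2.contourArea); w=ray(c,cn[:,0],116,s)[:,:2]; print('pad',cv2.minEnclosingCircle(w.astype(np.float32)),w.mean(0),cv2.fitEllipse(w.astype(np.float32)))
hsv=cv2.cvtColor(c['img'],cv2.COLOR_RGB2HSV)
b=cv2.inRange(hsv,(100,120,40),(125,255,255)); b[:,:200]=0;b[:,310:]=0
p=np.argwhere(b[135:245])[:,::-1]+[0,135]
h=cv2.convexHull(p.astype(np.int32))[:,0]
for z in(70,):
  w=ray(c,h,z,s)[:,:2]
  # lower side edge (far from camera: +x) is shoulder
  from scipy.optimize import least_squares
  q=w[w[:,0]>590]; f=least_squares(lambda v:np.hypot(*(q-v).T)-55,[580,-20]); print(len(q),f.x,f.cost)
print(ray(c,[[271.7,183.3],[238,220]],96,s))
E
```

```text
[561.17127767 -29.69392771 252.14769306]Traceback (most recent call last):
  File "<stdin>", line 6, in <module>
ValueError: max() iterable argument is empty
```

```bash
python3 - <<'E'
from h import *
from scipy.optimize import least_squares
s=manip.sense();c=viewer.capture('wrist')
g=cv2.cvtColor(c['img'],cv2.COLOR_RGB2GRAY); hsv=cv2.cvtColor(c['img'],cv2.COLOR_RGB2HSV); print(s['eef_pos'],g[206,256],hsv[206,256])
m=np.zeros_like(g); m[170:235,220:290]=((g<g[206,256]+20)&(hsv[:,:,1]<70))[170:235,220:290]; m=cv2.morphologyEx(m,cv2.MORPH_OPEN,np.ones((5,5),np.uint8))
cn=max(cv2.findContours(m,0,1)[0],key=cv2.contourArea,default=None)
if cn is not None: w=ray(c,cn[:,0],116,s)[:,:2]; print('pad',cv2.minEnclosingCircle(w.astype(np.float32)),cv2.fitEllipse(w.astype(np.float32)))
b=cv2.inRange(hsv,(100,120,40),(125,255,255)); b[:,:200]=0;b[:,310:]=0;b[:135]=0;b[245:]=0
p=np.argwhere(b)[:,::-1]; h=cv2.convexHull(p.astype(np.int32))[:,0]
w=ray(c,h,70,s)[:,:2]; q=w[w[:,0]>590]; f=least_squares(lambda v:np.hypot(*(q-v).T)-55,[580,-20]); print(len(q),f.x,f.cost)
print(ray(c,[[271.7,183.3],[238,220]],96,s))
E
```

```text
[560.87815247 -30.46516291 251.74271219] 52 [108  23  55]
pad ((585.1410522460938, -21.187759399414062), 18.8753662109375) ((585.3453369140625, -20.6608943939209), (33.59450149536133, 36.947208404541016), 107.6170425415039)
20 [579.84955856 -20.7466631 ] 11.17155830096457
[[562.94689753  -6.74445865  96.        ]
 [612.51848886 -37.41816699  96.        ]]
```

```bash
python3 - <<'E'
from h import *
c=viewer.capture('top'); im=c['img']; hsv=cv2.cvtColor(im,cv2.COLOR_RGB2HSV).astype(int)
for (u0,u1,v0,v1) in((250,259,152,162),(250,259,187,198)):
    w=np.clip((hsv[v0:v1,u0:u1,1]-80)*((hsv[v0:v1,u0:u1,0]>18)&(hsv[v0:v1,u0:u1,0]<40)),0,None); V,U=np.mgrid[v0:v1,u0:u1]
    p=[(U*w).sum()/w.sum(),(V*w).sum()/w.sum()]; print(w.sum(),p,ray(c,p,70,)[0].round(1))
g=cv2.cvtColor(im,cv2.COLOR_RGB2GRAY); m=np.zeros_like(g); m[160:185,243:267]=(g<60)[160:185,243:267]; m=cv2.morphologyEx(m,cv2.MORPH_OPEN,np.ones((3,3),np.uint8))
cn=max(cv2.findContours(m,0,1)[0],key=cv2.contourArea); w=ray(c,cn[:,0],116)[:,:2].astype(np.float32); print(cv2.minEnclosingCircle(w),cv2.contourArea(cn))
print(ray(c,[323,203],30))
for i in range(5):
    s=manip.sense();print(s['eef_pos'])
E
```

```text
88 [np.float64(256.03409090909093), np.float64(153.5568181818182)] [644.2 -33.1  70. ]
388 [np.float64(253.590206185567), np.float64(195.909793814433)] [535.9 -18.2  70. ]
((606.7692260742188, -26.027904510498047), 28.585567474365234) 152.0
[[ 511.52103106 -194.40877107   30.        ]]
[560.72643517 -31.18235259 251.49654453]
[560.72643517 -31.18235259 251.49654453]
[560.72643517 -31.18235259 251.49654453]
[560.72643517 -31.18235259 251.49654453]
[560.72643517 -31.18235259 251.49654453]
```

{"api": "arm_command", "payload": {"targets": [[[1, 40, 5, 0, 0], [1, 45, 5, 0, 0], [1, 0, 0, 0, 0], [1, 0, 0, 0, 0], [1, 0, 0, 0, 0]]]}}

```text
time: 4.2
eef_pos: [645.5, -21.3, 251.8]
tcp_rot: [-0.077, 0.997, -0.0, -0.0]
wrist_force: [0.0, -0.1, -0.3]
opening: 85.4
grip_force: 0.0
```

```bash
python3 - <<'E'
from h import *
from scipy.optimize import least_squares
s,c=snap('wrist','w3')
g=cv2.cvtColor(c['img'],cv2.COLOR_RGB2GRAY); hsv=cv2.cvtColor(c['img'],cv2.COLOR_RGB2HSV); print(s['eef_pos'])
uv=proj(c,[[585,-20.7,116]],s)[0].astype(int); print(uv,g[uv[1],uv[0]])
m=np.zeros_like(g); y,x=np.mgrid[:384,:512]; roi=np.hypot(x-uv[0],y-uv[1])<30
m=(roi&(g<70)&(hsv[:,:,1]<80)).astype(np.uint8); m=cv2.morphologyEx(m,cv2.MORPH_OPEN,np.ones((5,5),np.uint8))
cn=max(cv2.findContours(m,0,1)[0],key=cv2.contourArea); w=ray(c,cn[:,0],116,s)[:,:2]; print('pad',cv2.minEnclosingCircle(w.astype(np.float32)),cv2.fitEllipse(w.astype(np.float32)))
yl=cv2.inRange(hsv,(22,120,90),(35,255,255)); k,l,st,ce=cv2.connectedComponentsWithStats(yl)
for i in range(1,k):
    if st[i,4]>=8: print(st[i],ray(c,ce[i],70,s)[0].round(1))
cv2.imwrite('pics/w3c.png',cv2.resize(c['img'][uv[1]-80:uv[1]+80,uv[0]-100:uv[0]+100],(750,600),interpolation=cv2.INTER_CUBIC)[:,:,::-1]); print('crop origin',uv-[100,80])
E
```

```text
[645.53466418 -21.25675149 251.77392968]
[260 123] 59
pad ((587.6861572265625, -20.20231819152832), 17.31911277770996) ((587.779541015625, -20.170122146606445), (33.409236907958984, 33.58293151855469), 141.79490661621094)
[127  60   4   6  18] [ 547.4 -168.1   70. ]
[268  75   6  11  42] [540.7 -15.7  70. ]
[248 159   5  10  32] [634.8 -23.9  70. ]
crop origin [160  43]
```

View pics/w3c.png

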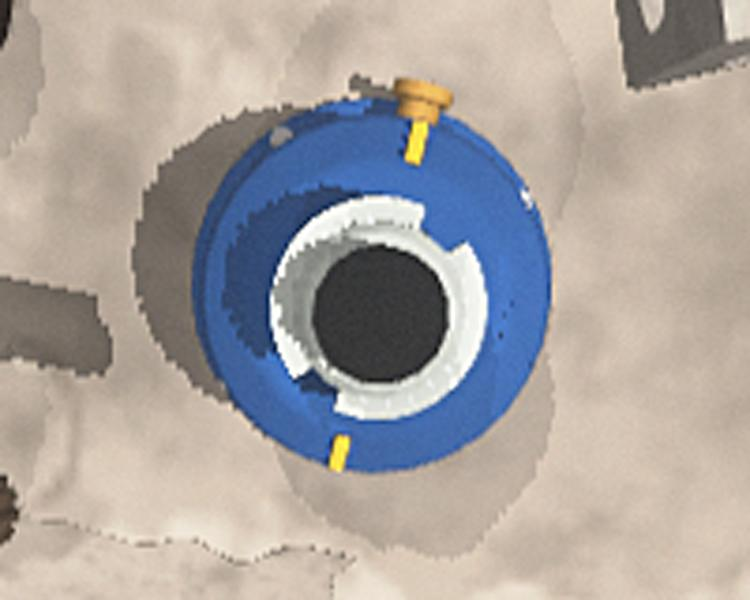

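{"api": "arm_command", "payload": {"targets": [[[1, -20, -42, -5, 0], [1, -20, -42, -5, 1], [1, -15, -42, -5, 0], [1, -10, -42, -5, 0], [1, 0, 0, 0, 0]]]}}

```text
time: 4.75
eef_pos: [578.7, -192.5, 232.0]
tcp_rot: [-0.084, 0.996, -0.001, -0.0]
wrist_force: [0.1, -0.3, -1.2]
opening: 85.3
grip_force: 0.0
```

{"api": "arm_command", "payload": {"targets": [[[1, 0, 0, 0, 0], [1, 0, 0, 0, 0]]]}}

```text
time: 4.95
eef_pos: [581.1, -187.8, 232.6]
tcp_rot: [-0.087, 0.996, -0.0, 0.001]
wrist_force: [0.2, 0.5, -0.7]
opening: 85.2
grip_force: 0.0
```

```bash
python3 - <<'E'
from h import *
s,c=snap('wrist','w4')
hsv=cv2.cvtColor(c['img'],cv2.COLOR_RGB2HSV); print(s['eef_pos'],np.degrees(np.arctan2(*R.from_quat(s['tcp_rot']).as_matrix()[[1,0],1])))
yl=cv2.inRange(hsv,(22,120,90),(35,255,255)); k,l,st,ce=cv2.connectedComponentsWithStats(yl)
for i in range(1,k):
    if st[i,4]>=6: print(st[i],ce[i].round(),ray(c,ce[i],30,s)[0].round(1))
for o in redang(c,s,55): print(o)
print(proj(c,[[511,-191,30]],s))
E
```

```text
[ 581.13332929 -187.79978804  232.63291995] 99.97289810684063
[184  37   6   7  24] [186.  40.] [ 450.8 -282.9   30. ]
[257  81   4   7  23] [258.  84.] [ 481.6 -196.8   30. ]
[257 138   4   5  13] [258. 140.] [ 544.6 -185.2   30. ]
[406 162   4  11  34] [408. 167.] [545.    7.4  30. ]
[371 237   8   7  22] [375. 240.] [651.5  -2.2  30. ]
(array([156.,  11.]), array([ 436.1, -305.1]), array([38.,  8.]), np.float64(48.0))
[[258.55092326 111.22193739]]
```

{"api": "arm_command", "payload": {"targets": [[[1, -34, -2, -30, 0.4], [1, -34, -1, -40, 0], [1, 0, 0, -40, 0], [1, 0, 0, 0, 0], [1, 0, 0, 0, 0]]]}}

```text
time: 5.5
eef_pos: [515.4, -190.6, 124.3]
tcp_rot: [-0.091, 0.996, 0.0, -0.0]
wrist_force: [-0.7, 0.2, 1.2]
opening: 85.7
grip_force: 0.0
```

{"api": "arm_command", "payload": {"targets": [[[0.6, 0, 0, 0, 0], [0.5, 0, 0, 0, 0], [0.5, 0, 0, 0, 0]]]}}

```text
time: 5.8
eef_pos: [516.4, -191.8, 125.9]
tcp_rot: [-0.09, 0.996, -0.001, 0.002]
wrist_force: [-0.7, -0.2, 0.1]
opening: 43.9
grip_force: 0.0
```

{"api": "arm_command", "payload": {"targets": [[[0.5, -3, 0, -30, 0], [0.5, 0, 0, -30, 0], [0.5, 0, 0, -21, 0], [0.5, 0, 0, 0, 0], [0.5, 0, 0, 0, 0]]]}}

```text
time: 6.3
eef_pos: [512.5, -191.6, 43.7]
tcp_rot: [-0.09, 0.996, -0.0, 0.0]
wrist_force: [-0.9, 0.1, -0.5]
opening: 42.6
grip_force: 0.0
```

```bash
python3 - <<'E'
from h import *
s,c=snap('wrist','w5'); print(s['eef_pos'],s['wrist_force'])
cv2.imwrite('pics/w5c.png',c['img'][:,:,::-1])
E
```

```text
[ 512.46806085 -191.59853807   43.66153769] [-0.86769667  0.13713283 -0.48284093]
```

View pics/w5.png

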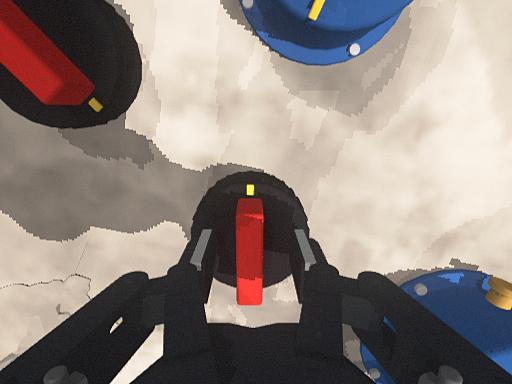

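The wing (249,250) stands centred and parallel between the fingers (200–305). Close and lift.

{"api": "arm_command", "payload": {"targets": [[[0, 0, 0, 0, 0], [0, 0, 0, 0, 0], [0, 0, 0, 0, 0], [0, 0, 0, 0, 0], [0, 0, 0, 0, 0]]]}}

```text
time: 6.85
eef_pos: [512.8, -191.8, 44.2]
tcp_rot: [-0.09, 0.996, -0.001, 0.001]
wrist_force: [-0.2, -0.1, 6.5]
opening: 12.7
grip_force: 60.6
```

{"api": "arm_command", "payload": {"targets": [[[0, 0, 0, 15, 0], [0, 0, 0, 25, 0], [0, 0, 0, 40, 0], [0, 0, 0, 40, 0], [0, 0, 0, 0, 0]]]}}

```text
time: 7.35
eef_pos: [515.3, -193.0, 170.5]
tcp_rot: [-0.09, 0.996, -0.003, 0.005]
wrist_force: [0.3, -0.3, -1.2]
opening: 13.1
grip_force: 59.6
```

{"api": "arm_command", "payload": {"targets": [[[0, 18, 43, 5, -4], [0, 18, 43, 5, -4], [0, 18, 43, 0, -4], [0, 18, 43, 0, -3.4], [0, 0, 0, 0, 0]]]}}

```text
time: 7.85
eef_pos: [584.5, -14.7, 172.2]
tcp_rot: [0.042, 0.999, 0.001, -0.0]
wrist_force: [-1.1, 0.1, -0.8]
opening: 12.8
grip_force: 59.6
```

{"api": "arm_command", "payload": {"targets": [[[0, 0, 0, 0, 0], [0, 0, 0, 0, 0], [0, 0, 0, 0, 0]]]}}

```text
time: 8.15
eef_pos: [583.3, -20.5, 172.4]
tcp_rot: [0.045, 0.999, -0.0, -0.0]
wrist_force: [-0.5, 0.1, -1.0]
opening: 12.8
grip_force: 59.6
```

```bash
cat > m.py <<'E'
from h import *
ss=[];cc=[]
s,c=snap('wrist','w6'); hsv=cv2.cvtColor(c['img'],cv2.COLOR_RGB2HSV)
M=R.from_quat(s['tcp_rot']).as_matrix(); print(s['eef_pos'],'yaw wing',np.degrees(np.arctan2(M[1,1],M[0,1]))-90,s['joint_pos'][5])
print('tilt',M[:,2])
yl=cv2.inRange(hsv,(22,120,90),(35,255,255)); k,l,st,ce=cv2.connectedComponentsWithStats(yl)
for i in range(1,k):
    if st[i,4]>=6:
        p=s['eef_pos']; d=np.r_[ce[i],1]; d=M@c['mount'][:3,:3]@np.linalg.inv(c['K'])@d; o=p+M@c['mount'][:3,3]
        # intersect plane 14 mm ahead of TCP along tool z
        t=((p+M[:,2]*14-o)@M[:,2])/(d@M[:,2]); print(st[i],ce[i].round(),(M.T@(o+t*d-p)).round(1))
E
python3 m.py
```

```text
[583.31454994 -20.48353902 172.39183159] yaw wing -5.134807698104652 -1.6080761850512866
tilt [-7.68057794e-04 -1.09211081e-04 -9.99999699e-01]
[250 140   5  14  69] [252. 146.] [56.1  1.6 14. ]
[250 184   6  11  66] [252. 189.] [32.1  1.9 14. ]
```

```bash
cat > m2.py <<'E'
from h import *
s,c=snap('wrist','w7'); hsv=cv2.cvtColor(c['img'],cv2.COLOR_RGB2HSV)
M=R.from_quat(s['tcp_rot']).as_matrix(); p=s['eef_pos']; print(p,s['wrist_force'])
yl=cv2.inRange(hsv,(22,120,90),(35,255,255)); k,l,st,ce=cv2.connectedComponentsWithStats(yl)
o=c['mount'][:3,3]
for i in range(1,k):
    if st[i,4]>=6:
        d=c['mount'][:3,:3]@np.linalg.inv(c['K'])@np.r_[ce[i],1]
        print(st[i],ce[i].round(1),'cap',(o+d*(14-o[2])/d[2]).round(2),'mark',(o+d*((p[2]-70)-o[2])/d[2]).round(2))
E
python3 m2.py
```

```text
[583.42649195 -20.5026219  172.55346701] [ 0.81936964 -0.33183336 -0.7568098 ]
[250 139   5  15  71] [252.  146.2] cap [56.17  1.57 14.  ] mark [ 43.37   1.42 102.55]
[250 184   6  11  66] [252.5 189. ] cap [32.14  1.86 14.  ] mark [  4.62   1.88 102.55]
```

{"api": "arm_command", "payload": {"targets": [[[0, 2, -0.4, -8, 0], [0, 2, -0.4, -8, 0], [0, 0, 0, -8, 0], [0, 0, 0, -4, 0], [0, 0, 0, 0, 0]]]}}

```text
time: 8.75
eef_pos: [587.1, -20.0, 143.2]
tcp_rot: [0.044, 0.999, 0.0, -0.001]
wrist_force: [-0.1, 0.5, -1.4]
opening: 12.9
grip_force: 59.6
```

{"api": "arm_command", "payload": {"targets": [[[0, 0, 0, -2, 0], [0, 0, 0, 0, 0]]]}}

```text
time: 8.95
eef_pos: [588.0, -20.1, 142.8]
tcp_rot: [0.044, 0.999, 0.0, 0.0]
wrist_force: [0.2, -0.7, -1.3]
opening: 13.2
grip_force: 59.6
```

{"api": "arm_command", "payload": {"targets": [[[0, 0, 0, -2, 0], [0, 0, 0, 0, 0], [0, 0, 0, 0, 0]]]}}

```text
time: 9.25
eef_pos: [587.9, -20.1, 140.8]
tcp_rot: [0.044, 0.999, -0.0, 0.0]
wrist_force: [0.5, 0.4, -1.1]
opening: 13.0
grip_force: 59.6
```

{"api": "arm_command", "payload": {"targets": [[[0, -0.4, -0.7, -1.5, 0], [0, 0, 0, 0, 0], [0, 0, 0, 0, 0]]]}}

```text
time: 9.55
eef_pos: [587.4, -20.9, 139.2]
tcp_rot: [0.044, 0.999, 0.0, -0.0]
wrist_force: [-0.3, -0.6, -1.6]
opening: 12.3
grip_force: 59.6
```

{"api": "arm_command", "payload": {"targets": [[[0, 0, 0, -1.5, 0], [0, 0, 0, 0, 0], [0, 0, 0, 0, 0]]]}}

```text
time: 9.85
eef_pos: [587.7, -20.9, 138.2]
tcp_rot: [0.044, 0.999, -0.0, 0.0]
wrist_force: [-0.3, 0.2, 1.9]
opening: 13.0
grip_force: 60.0
```

{"api": "arm_command", "payload": {"targets": [[[0, 0, 0, -1, 0], [0, 0, 0, 0, 0], [0, 0, 0, 0, 0]]]}}

```text
time: 10.15
eef_pos: [587.8, -20.9, 138.1]
tcp_rot: [0.044, 0.999, -0.0, 0.0]
wrist_force: [-3.8, 0.6, 7.1]
opening: 12.9
grip_force: 60.8
```

{"api": "arm_command", "payload": {"targets": [[[0, 0, 0, 0, -3.5], [0, 0, 0, 0, -3.5], [0, 0, 0, 0, -3.5], [0, 0, 0, 0, -3.5], [0, 0, 0, 0, -3]]]}}

```text
time: 10.65
eef_pos: [588.5, -20.9, 138.0]
tcp_rot: [0.192, 0.981, 0.0, 0.001]
wrist_force: [-0.6, 0.4, 3.3]
opening: 12.8
grip_force: 60.3
```

{"api": "arm_command", "payload": {"targets": [[[0, 0, 0, 0, -1.5], [0, 0, 0, 0, -1.5], [0, 0, 0, 0, 0]]]}}

```text
time: 10.95
eef_pos: [588.4, -20.6, 137.6]
tcp_rot: [0.217, 0.976, 0.0, 0.001]
wrist_force: [1.1, 1.0, 4.2]
opening: 12.7
grip_force: 60.4
```

{"api": "arm_command", "payload": {"targets": [[[0, 0, 0, -0.5, -1.5], [0, 0, 0, 0, -1.5], [0, 0, 0, 0, 0]]]}}

```text
time: 11.25
eef_pos: [587.9, -20.8, 136.6]
tcp_rot: [0.242, 0.97, 0.0, 0.001]
wrist_force: [-0.3, 0.8, -0.7]
opening: 12.5
grip_force: 59.7
```

{"api": "arm_command", "payload": {"targets": [[[0, 0, 0, -1, -1], [0, 0, 0, -1, 0], [0, 0, 0, 0, 0]]]}}

```text
time: 11.55
eef_pos: [586.6, -21.1, 133.3]
tcp_rot: [0.251, 0.968, -0.0, -0.001]
wrist_force: [-1.5, -0.6, 1.6]
opening: 12.6
grip_force: 60.1
```

{"api": "arm_command", "payload": {"targets": [[[0, 0, 0, -1.5, 0], [0, 0, 0, -1.5, 0], [0, 0, 0, 0, 0]]]}}

```text
time: 11.85
eef_pos: [587.2, -21.0, 131.1]
tcp_rot: [0.251, 0.968, -0.0, -0.0]
wrist_force: [-2.3, -0.1, 4.8]
opening: 12.6
grip_force: 60.3
```

{"api": "arm_command", "payload": {"targets": [[[0, 0, 0, -2, 0], [0, 0, 0, -2, 0], [0, 0, 0, -2, 0], [0, 0, 0, 0, 0], [0, 0, 0, 0, 0]]]}}

```text
time: 12.35
eef_pos: [587.7, -20.9, 126.2]
tcp_rot: [0.251, 0.968, -0.0, 0.0]
wrist_force: [-5.1, -1.0, 7.9]
opening: 12.7
grip_force: 60.9
```

{"api": "arm_command", "payload": {"targets": [[[0, 0, 0, -2, 0], [0, 0, 0, -2, 0], [0, 0, 0, 0, 0], [0, 0, 0, 0, 0]]]}}

```text
time: 12.75
eef_pos: [587.9, -20.9, 122.8]
tcp_rot: [0.251, 0.968, -0.0, 0.0]
wrist_force: [-6.0, -0.7, 10.4]
opening: 12.8
grip_force: 61.3
```

{"api": "arm_command", "payload": {"targets": [[[0, -0.5, 0, -1.2, 0], [0, 0, 0, 0, 0], [0, 0, 0, 0, 0]]]}}

```text
time: 13.05
eef_pos: [587.8, -20.9, 122.1]
tcp_rot: [0.251, 0.968, 0.0, 0.001]
wrist_force: [-5.3, 0.9, 11.2]
opening: 12.7
grip_force: 61.4
```

{"api": "arm_command", "payload": {"targets": [[[0, 0, 0, 0, -4], [0, 0, 0, 0, -4], [0, 0, 0, 0, -4], [0, 0, 0, 0, -4], [0, 0, 0, 0, -4]]]}}

```text
time: 13.55
eef_pos: [589.5, -21.3, 123.0]
tcp_rot: [0.416, 0.909, 0.001, 0.003]
wrist_force: [0.3, -0.9, 10.5]
opening: 12.6
grip_force: 61.3
```

```bash
python3 -c "
from h import *
s=manip.sense();print(s['eef_pos'],s['wrist_force'],s['ft_torque'],s['joint_pos'][5])"
```

```text
[589.54137206 -21.33091122 123.04130419] [ 0.25932813 -0.86981653 10.45040999] [-0.22455597  0.1636582   0.05544393] -0.8390273109714504
```

{"api": "arm_command", "payload": {"targets": [[[0, -0.5, 0, -1, -4], [0, 0, 0, 0, -4], [0, 0, 0, 0, -4], [0, 0, 0, 0, -4], [0, 0, 0, 0, -4]]]}}

```text
time: 14.05
eef_pos: [589.3, -21.5, 122.3]
tcp_rot: [0.568, 0.823, 0.001, 0.003]
wrist_force: [1.0, -0.8, 11.3]
opening: 12.7
grip_force: 61.3
```

{"api": "arm_command", "payload": {"targets": [[[0, 0, 0, 0, -4], [0, 0, 0, 0, -2], [0, 0, 0, 0, 0]]]}}

```text
time: 14.35
eef_pos: [589.3, -21.5, 122.3]
tcp_rot: [0.609, 0.793, 0.002, 0.003]
wrist_force: [-0.5, -0.5, 11.3]
opening: 12.8
grip_force: 61.3
```

```bash
python3 -c "
from h import *
s=manip.sense();print(s['eef_pos'],s['wrist_force'],s['ft_torque'],s['joint_pos'][5])"
```

```text
[589.31435676 -21.48353433 122.32080514] [-0.4921639  -0.52360971 11.32902723] [-0.22481373  0.09466489  0.0107961 ] -0.3875567080478934
```

{"api": "arm_command", "payload": {"targets": [[[0, 0, 0, 0, -2], [0, 0, 0, 0, -2], [0, 0, 0, 0, 0]]]}}

```text
time: 14.65
eef_pos: [589.3, -21.5, 122.3]
tcp_rot: [0.637, 0.771, 0.002, 0.003]
wrist_force: [-0.1, -1.4, 11.1]
opening: 12.8
grip_force: 61.3
```

```bash
python3 -c "
from h import *
s=manip.sense();print(s['tcp_rot'],s['wrist_force'],s['ft_torque'])"
```

```text
[0.63653217 0.7712414  0.00170457 0.00325357] [-0.05654093 -1.40068113 11.10348119] [-0.24743854  0.16446838 -0.00291339]
```

{"api": "arm_command", "payload": {"targets": [[[0, 0, 0, 0, -2], [0, 0, 0, 0, 0]]]}}

```text
time: 14.85
eef_pos: [589.1, -21.5, 122.3]
tcp_rot: [0.65, 0.76, 0.002, 0.003]
wrist_force: [-0.7, -0.8, 11.5]
opening: 12.5
grip_force: 61.4
```

```bash
python3 -c "
from h import *
s=manip.sense();print(s['tcp_rot'],s['wrist_force'],s['ft_torque'])"
```

```text
[0.64980606 0.76009248 0.00155232 0.00301633] [-0.67664266 -0.81584661 11.50226067] [-0.28853503  0.28528871  0.07472109]
```

{"api": "arm_command", "payload": {"targets": [[[0, 0, 0, 0, -2], [0, 0, 0, 0, 0]]]}}

```text
time: 15.05
eef_pos: [588.6, -21.5, 122.2]
tcp_rot: [0.663, 0.749, 0.001, 0.002]
wrist_force: [-2.9, -1.9, 12.5]
opening: 12.9
grip_force: 61.6
```

```bash
python3 -c "
from h import *
s=manip.sense();print(s['tcp_rot'],s['wrist_force'],s['ft_torque'])"
```

```text
[0.66282337 0.74877128 0.00103285 0.00238417] [-2.87714988 -1.90298292 12.46748455] [-0.29917274  0.64075054  0.10742293]
```

{"api": "arm_command", "payload": {"targets": [[[0, 0, 0, 2, 0], [0, 0, 0, 2, 0], [0, 0, 0, 2, 0], [0, 0, 0, 1, 0], [0, 0, 0, 0, 0]]]}}

```text
time: 15.55
eef_pos: [588.3, -21.3, 127.7]
tcp_rot: [0.663, 0.749, 0.001, 0.002]
wrist_force: [0.6, -0.8, 6.4]
opening: 12.8
grip_force: 60.7
```

{"api": "arm_command", "payload": {"targets": [[[0, 0, 0, 1, 0], [0, 0, 0, 0, 0]]]}}

```text
time: 15.75
eef_pos: [588.2, -21.3, 128.5]
tcp_rot: [0.663, 0.749, 0.001, 0.002]
wrist_force: [1.7, -2.3, 6.0]
opening: 13.0
grip_force: 60.6
```

{"api": "arm_command", "payload": {"targets": [[[0, 0, 0, 1, 0], [0, 0, 0, 1, 0], [0, 0, 0, 0, 0]]]}}

```text
time: 16.05
eef_pos: [587.9, -21.2, 129.2]
tcp_rot: [0.663, 0.749, 0.001, 0.002]
wrist_force: [5.2, -3.3, 1.2]
opening: 12.7
grip_force: 59.9
```

{"api": "arm_command", "payload": {"targets": [[[0.3, 0, 0, 0, 0], [0.5, 0, 0, 0, 0], [0.5, 0, 0, 0, 0], [0.5, 0, 0, 0, 0], [0.5, 0, 0, 10, 0]]]}}

```text
time: 16.55
eef_pos: [585.0, -20.6, 137.3]
tcp_rot: [0.663, 0.749, -0.001, -0.002]
wrist_force: [-0.9, 0.0, 0.5]
opening: 42.6
grip_force: 0.0
```

{"api": "arm_command", "payload": {"targets": [[[0.5, 0, 0, 40, 0], [0.5, 0, 0, 40, 0], [0.5, 0, 0, 30, 0], [0.5, 0, 0, 0, 0]]]}}

```text
time: 16.95
eef_pos: [589.3, -21.1, 256.7]
tcp_rot: [0.663, 0.749, 0.003, 0.005]
wrist_force: [-0.6, -0.8, 0.8]
opening: 42.5
grip_force: 0.0
```

```bash
python3 - <<'E'
from h import *
s,c=snap('scene','s9'); u=proj(c,[588,-20,100])[0].astype(int)
w,wc=snap('wrist','w9')
a=cv2.resize(c['img'][u[1]-60:u[1]+60,u[0]-60:u[0]+60],(384,384),interpolation=cv2.INTER_CUBIC)
cv2.imwrite('pics/end.png',cv2.resize(np.hstack([a,wc['img']]),(800,343))[:,:,::-1])
E
```

```text
(no output)
```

View pics/end.png

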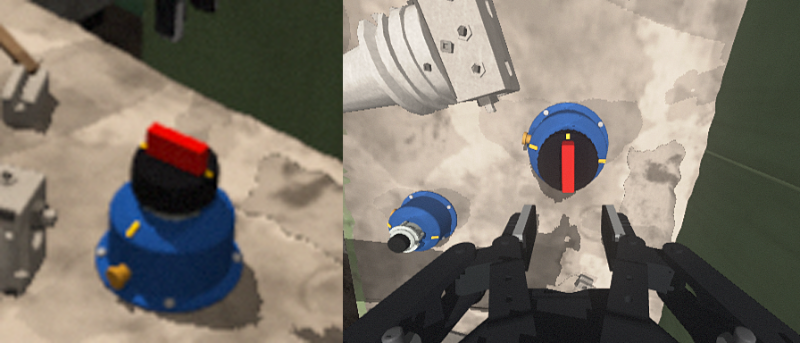

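The cap sits level on the larger pot, wing turned about 76° from the marks, and the gripper is clear of it.

```bash
python3 -c "
from rig import manip
print(manip.finish_job())"
```

```text
the job is handed in; nothing more can be done
None
```

The cap is locked on the larger pot's neck: it dropped into the gaps, turned clockwise to its stop and held at about 85 mm when I eased up. The gripper is clear, and the job is handed in; no verdict came back.

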